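# Clamp the glued dollhouse bookshelf

## Task

The toy bookshelf, its back panel just glued on, lies part-way into the little screw clamp: push it gently along the bed until it is fully home against the end stop. Then turn the T-handle clockwise (seen from above) until the rising resistance shows that the bookshelf is firmly clamped, about 0.12 N m more than free turning, without overtightening and crushing it. Let go, leaving it clamped, and leave the other toys where they are.

Things in the scene. Friction and masses are not known exactly. Their poses are not given: they have to be found in the camera images.
- clamp: Bench clamp fixed to the table. Origin on the table under the screw axis; x along the bed to the end stop, z up. Wooden bed x -147 to 63, 120 wide, top 15 above the table; two steel rails on it (8 high, 76 apart, x -100 to 51) guide the bookshelf. Steel gantry at x -15 to 15: posts 96 apart, crossbar 120 long at heights 85 to 105, round collar (28 across) on it up to 112.
- stop_face (a point): Middle of the face of the wooden end stop across the far end of the bed, which the bookshelf's far end must touch. 51 from the screw axis along the clamp's x; face 88 wide, from 15 to 39 above the table. Axes as the clamp's.
- tbar_grip (a point): Centre of the steel T-handle's bar, on the vertical screw axis, 145 above the table (it stays at this height). The bar lies along this point's x: 83 long over its ball ends (17 across), 12 wide, 14 high (138 to 152 above the table); the stem below it is 12 across. Best pinched across its middle from above and turned about the axis.
- tbar (a joint): T-handle angle, rad; grows clockwise from above = tightening; 0 to 4.8, starts 0 to 0.5. Lowers the ram 4 mm per rad. Steady 0.2 N m friction locks it; at rest it can hold either way, so compare signed torques read in the same way before and after touch. Then torque climbs about 0.3 N m per rad. Clamp force = extra torque / 0.004 m: 0.12 N m = 30 N, firm; under 15 N loose; over 45 N crushes.
- ram: Steel ram 18 thick under the crossbar, on the screw axis; does not turn. Origin at its lower end, 68 above the table at handle angle 0. Carries a sprung foot, a disc 28 across. The foot's shank is set to a different length each time (over 8 mm), so ram height and handle angle do not tell when it touches; the foot starts about 1 to 11 above the bookshelf's top.
- shelf: Walnut toy bookshelf lying on its back on the bed between the rails, free to slide. Origin: centre of underside; x along its length and the clamp's x. 150 x 72 x 26 high, about 0.18 kg; cross boards at x -71, -24, 24, 71. Starts 20 to 40 short of the stop; home, its origin is at x = -24 in the clamp's frame. Near end face, 15 to 41 above the table, is free to push.
- shelf_mid (a point): Centre of the bookshelf, half-way up (13 above its underside); same axes as the bookshelf.
- mug: Bystander: cream ceramic mug, 74 across, 85 high; origin centre of its foot.
- bucket: Bystander: small aluminium bucket, 68 across, about 92 high with its bail; origin centre of its base.
- horse: Bystander: red plastic rocking horse, 125 long (x), 105 high; origin between its rockers on the table.
- chest: Bystander: blue plastic toy chest with a latch, 91 x 136, 80 high; origin centre of its underside.
Things that resemble listed ones, but are neither listed nor needed, are in the scene too. There is more than one size of the shelf; the one meant has the size given above.

How it is judged:
By the outcome, as a careful person would: the job done as asked, in the order asked, and still so for the second after the job is handed in, with the robot touching nothing.
It also fails if it takes over 67 s, if anything falls off the work surface, if the arm or the gripper's body presses on something with over 40 N, if the wrist force passes 120 N, or if a joint passes its speed limit or range.

## Robot

A 6-joint arm with a two-finger parallel gripper is mounted at the origin on the work surface. World frame = base frame: x ahead of the robot, y to its left, z up, the work surface at z = 0. Lengths are in mm, angles in rad, forces in N, time in s.
With the tool pointing down it reaches from about 400 to 825 mm from the base axis. Payload 7 kg.
Tool frame: the origin (TCP) lies at the very end of the fingers, on their centre line; the grasp point (between the pads) lies 19 mm behind it; z points along the fingers, y is the direction in which the jaws open and shut (so a half turn about z gives the same grasp; the last joint's range is limited). The gripper opens to 88 mm and grips with 3 to 60 N. Pads are 19 mm wide; open, the fingers measure 130 mm over their backs; the gripper's body (78 mm by 193 mm) begins 47 mm behind the grasp point.
Start: joints at [1.611, 0.359, 0.012, 0, -1.224, -0.288], TCP at [165.569, 654.356, 226.561] pointing down, gripper open.
Joint ranges: [-3.07, 3.07], [-1.43, 2.12], [-1.02, 1.25], [-3.03, 1.67], [-3.05, -0], [-3.03, 3.03]. Speed limits (rad/s): [2.39, 2.39, 3.01, 3.14, 3.14, 3.14].

## Interface

Orientations are given as a unit quaternion [x, y, z, w].
In Python, from plant import bot gives the robot as it stands. Calls block until the motion is done:
- bot.move_ptp(position, orientation): joint-space move of the TCP to a pose.
- bot.line_to(position, velocity=150, ori=None): straight line of the TCP; ori=None keeps the orientation; velocity is the mean speed in mm/s.
- bot.move_joints(angles): joint-space move.
- bot.move_gripper(opening, force=None): finger opening in mm; force is the grip in N (None keeps the last); returns when the fingers have stopped.
- bot.pause(seconds).
- bot.solve_ik(position, orientation): joint angles nearest the present ones, or None.
- bot.read_state(): the state.
- bot.camera(name): name is "scene" or "top" or "wrist"; returns the picture (480x640x3 uint8, red, green, blue); there is no depth.
- bot.get_calibration(name): a dict with "fx", "fy", "cx", "cy" (pixels), "view" (4x4, takes a point from world to camera coordinates); the wrist camera has in their place "T_tool_cam" (4x4, takes a point from camera to tool coordinates, whose origin is the TCP and whose axes are the flange's). Camera axes: x right, y up, looking along -z (the intrinsics and any distortion apply to the point x, -y, -z); pixel columns grow to the right and rows downward; lengths in mm; the calibration is good to about 2 mm. The wrist camera is an equidistant fisheye: a pixel r from the principal point sees the ray r / f radians off the axis. A picture is of the moment at which its call begins: read the wrist's pose just before it. get_calibration takes no time and is no camera call.
A pose or a line that the arm cannot do raises bot.Unreachable and nothing moves.
- bot.close_job(): hands the job in, once; it reports no verdict.
The state is a dict: "t": time; "joint_pos": joint angles; "qvel": joint speeds; "tau": joint torques, N m; "tcp_pos": TCP position; "eef_rot": TCP orientation; "contact_force": force on the tool from outside, world axes, zero at the start; "moment": the same for the moment, N m; "width": finger opening in mm.
Only numpy, scipy, OpenCV 4.12 (cv2) and the standard library are available. Lean on these libraries where they do the work, as an engineer would, in place of code of your own. Each camera call takes 0.05 s, during which the arm holds its last target. There are 200 camera calls.

## Working session

There is one attempt and no reset: what is moved stays moved. The work goes in short steps, each a Python script; the robot and the scene stay as the last script left them, time stands still between calls to the robot, and variables do not carry over. Pictures are saved under pics/ and viewed, about 8 in all and at most 12, crops included, and the job is handed in when it is done.

```bash
ls; mkdir -p pics
python3 - <<'E'
from plant import bot
import cv2,numpy as np
for n in("scene","top"):
    im=bot.camera(n); cv2.imwrite(f"pics/{n}0.png",im[...,::-1]); c=bot.get_calibration(n); print(n,c)
print(bot.get_calibration("wrist")); print(bot.read_state())
E
```

```text
pics
scene {'fx': 557.7161031875102, 'fy': 557.7161031875102, 'cx': 324.2182634942656, 'cy': 240.4442451834778, 'view': array([[ 4.06062060e-01,  9.13844805e-01, -1.12935304e-03,
        -2.66016829e+02],
       [-5.50153749e-01,  2.45444290e-01,  7.98177896e-01,
         2.02284791e+02],
       [ 7.29687917e-01, -3.23488443e-01,  6.02420759e-01,
        -1.46755468e+03],
       [ 0.00000000e+00,  0.00000000e+00,  0.00000000e+00,
         1.00000000e+00]])}
top {'fx': 567.624297757436, 'fy': 567.624297757436, 'cx': 319.4032713935342, 'cy': 242.97229960076515, 'view': array([[-2.09920707e-02, -9.99682444e-01,  1.39407358e-02,
         2.87900140e+01],
       [ 9.98672135e-01, -2.03106372e-02,  4.73438888e-02,
        -5.40520564e+02],
       [-4.70457092e-02,  1.49160706e-02,  9.98781364e-01,
        -1.22338674e+03],
       [ 0.00000000e+00,  0.00000000e+00,  0.00000000e+00,
         1.00000000e+00]])}
{'fx': 371.64829954431775, 'fy': 371.64829954431775, 'cx': 324.52059257596864, 'cy': 241.64428112255456, 'T_tool_cam': array([[ 7.99587483e-05,  9.61510123e-01,  2.74769497e-01,
      
[... 246 characters left out ...]
0,
         1.00000000e+00]])}
{'t': 0.1, 'joint_pos': array([ 1.61110763e+00,  3.59315057e-01,  1.11574383e-02, -2.65003772e-04,
       -1.22406351e+00, -2.88080547e-01]), 'qvel': array([-0.00047318, -0.00430147,  0.00339802,  0.00076115,  0.00102105,
        0.00021065]), 'tau': array([-8.46014300e-04, -5.84161699e+01,  2.93753546e+01,  7.01555237e+00,
        1.01990972e-02, -4.98977806e-05]), 'tcp_pos': array([165.4848785 , 653.97222612, 225.72736314]), 'eef_rot': array([ 9.92330274e-01, -1.23612719e-01, -6.46020287e-06,  7.23183930e-04]), 'contact_force': array([ 0.84326822, -0.043053  , -0.11597369]), 'moment': array([-0.00893264,  0.03251385,  0.04697888]), 'width': 87.30370553626032}
```

View pics/scene0.png

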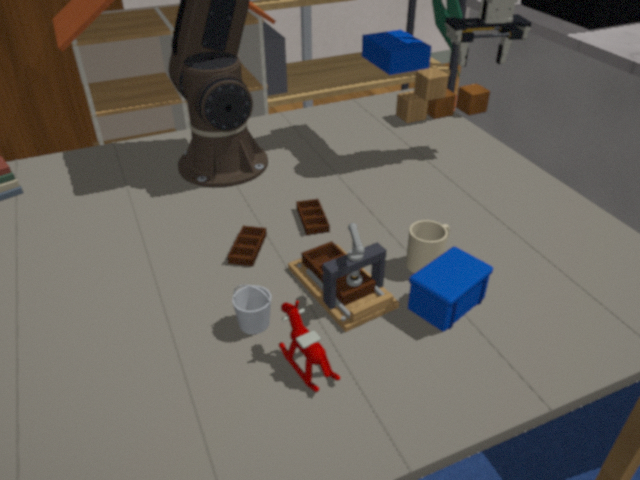

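View pics/top0.png

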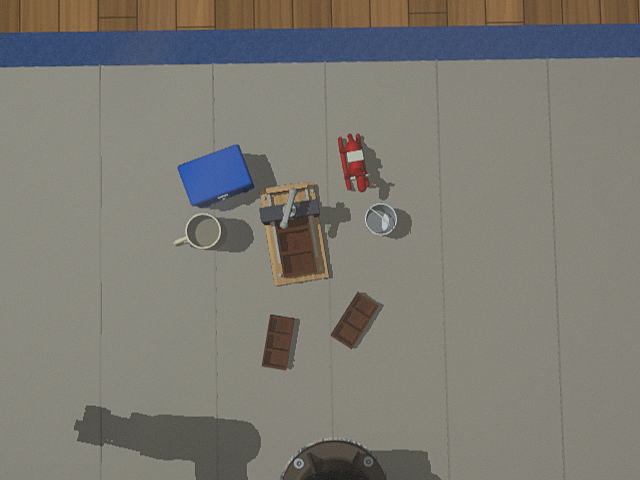

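The shelf candidates in the top view are the one in the clamp at (297,247), and loose ones at (280,342) and (356,320). The one wanted lies in the clamp between the rails. I'll check it in an enlarged crop.

```bash
cat > h.py <<'E'
from plant import bot
import cv2,numpy as np
from scipy.spatial.transform import Rotation as R
def ray(name,uv,st=None):
    c=bot.get_calibration(name); x=(uv[0]-c["cx"])/c["fx"]; y=(uv[1]-c["cy"])/c["fy"]
    if name=="wrist":
        r=np.hypot(x,y); s=np.sin(r)/r if r>1e-9 else 1
        d=np.array([x*s,-y*s,-np.cos(r)])
        T=np.eye(4); T[:3,:3]=R.from_quat(st["eef_rot"]).as_matrix(); T[:3,3]=st["tcp_pos"]; T=T@c["T_tool_cam"]
    else: d=np.array([x,-y,-1]); T=np.linalg.inv(c["view"])
    return T[:3,3],T[:3,:3]@d/np.linalg.norm(d)
def atz(name,uv,z,st=None):
    o,d=ray(name,uv,st); return o+d*(z-o[2])/d[2]
def tri(rays):
    A=b=0
    for o,d in rays:
        P=np.eye(3)-np.outer(d,d); A=A+P; b=b+P@o
    return np.linalg.solve(A,b)
def down(yaw):  # tool x axis at yaw in world, z down
    return (R.from_euler('z',yaw)*R.from_quat([1,0,0,0])).as_quat()
def wrist(name):
    st=bot.read_state(); im=bot.camera("wrist"); cv2.imwrite(f"pics/{name}.png",im[...,::-1])
    np.save(f"pics/{name}.npy",np.r_[st["tcp_pos"],st["eef_rot"]]); return st
def load(name):
    a=np.load(f"pics/{name}.npy"); return dict(tcp_pos=a[:3],eef_rot=a[3:])
E
python3 - <<'E'
from h import *
im=cv2.imread("pics/top0.png")[170:295,240:345]; cv2.imwrite("pics/topc.png",cv2.resize(im,None,fx=4.8,fy=4.8,interpolation=cv2.INTER_CUBIC))
im=cv2.imread("pics/scene0.png")[215:330,280:405]; cv2.imwrite("pics/scenec.png",cv2.resize(im,None,fx=5,fy=5,interpolation=cv2.INTER_CUBIC))
for p in [(275,286),(329,277),(261,192),(314,183)]: print(p,atz("top",p,15).round(1))
E
```

```text
(275, 286) [449.7 115.6  15. ]
(329, 277) [466.6  -1.6  15. ]
(261, 192) [654.7 142.6  15. ]
(314, 183) [672.2  26.7  15. ]
```

View pics/topc.png

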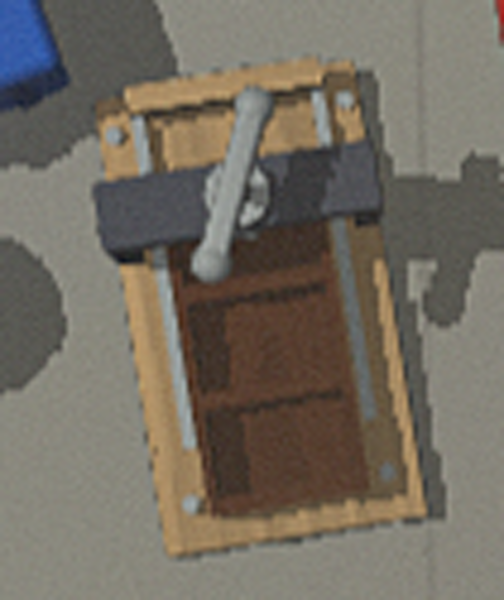

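The crop shows the clamp with a dark walnut shelf between the rails. Its near end is at crop (290,505), the T-bar ends are at crop (255,100) and (210,265), and the end stop is at the top. This is the right shelf. Next come two wrist views, and I'll check IK for the turn at the same time.

Run:
```python
from h import *
yaw=0.138
for n,p in (("w1",(560,70,270)),("w2",(500,62,270))):
    bot.move_ptp(p,down(yaw)); bot.pause(.3); st=wrist(n); print(st["t"],st["tcp_pos"].round(1),st["joint_pos"].round(2),st["contact_force"].round(2),st["moment"].round(3))
    if n=="w1":
        for k in range(-4,5):
            q=bot.solve_ik([604,77,126],down(0.3+k*.75)); print(k,None if q is None else np.round(q,2))
a=cv2.imread("pics/w1.png");cv2.imwrite("pics/w1b.png",cv2.resize(a,(800,600)))
a=cv2.imread("pics/w2.png");cv2.imwrite("pics/w2b.png",cv2.resize(a,(800,600)))
```

```text
2.9083 [560.   70.3 269.9] [ 0.47  0.15 -0.17 -0.   -1.25  1.24] [ 0.25 -0.05  0.21] [-0.053 -0.015 -0.028]
-4 [ 0.45  0.33 -0.27  0.   -0.97 -1.58]
-3 [ 0.45  0.33 -0.27  0.   -0.97 -0.83]
-2 [ 0.45  0.33 -0.27  0.   -0.97 -0.08]
-1 [ 0.45  0.33 -0.27  0.   -0.97  0.67]
0 [ 0.45  0.33 -0.27  0.   -0.97  1.42]
1 [ 0.45  0.33 -0.27  0.   -0.97  2.17]
2 [ 0.45  0.33 -0.27  0.   -0.97  2.92]
3 [ 0.45  0.33 -0.27  0.   -0.97 -2.61]
4 [ 0.45  0.33 -0.27  0.   -0.97 -1.86]
3.6083 [500.5  62.1 269.7] [ 0.51  0.05 -0.29  0.   -1.24  1.19] [-0.08 -0.35 -0.29] [-0.05  -0.02   0.001]
```

View pics/w1b.png

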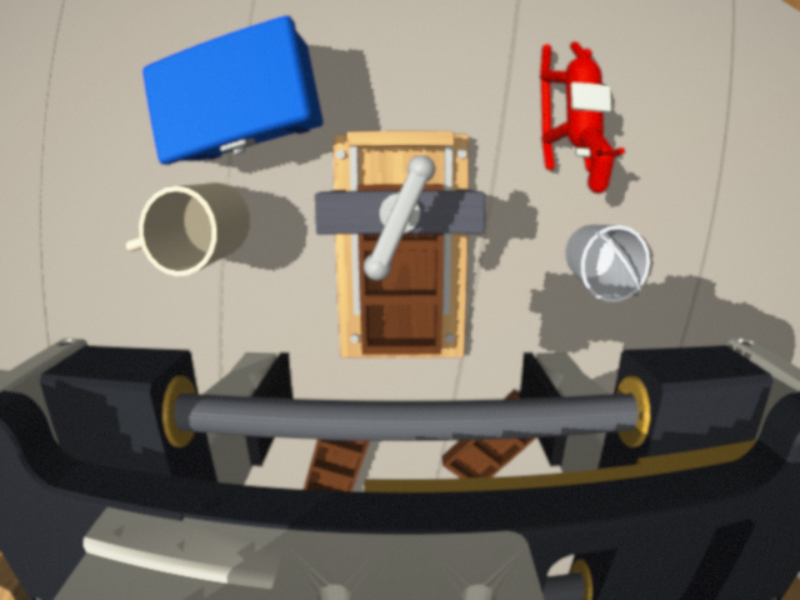

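View pics/w2b.png

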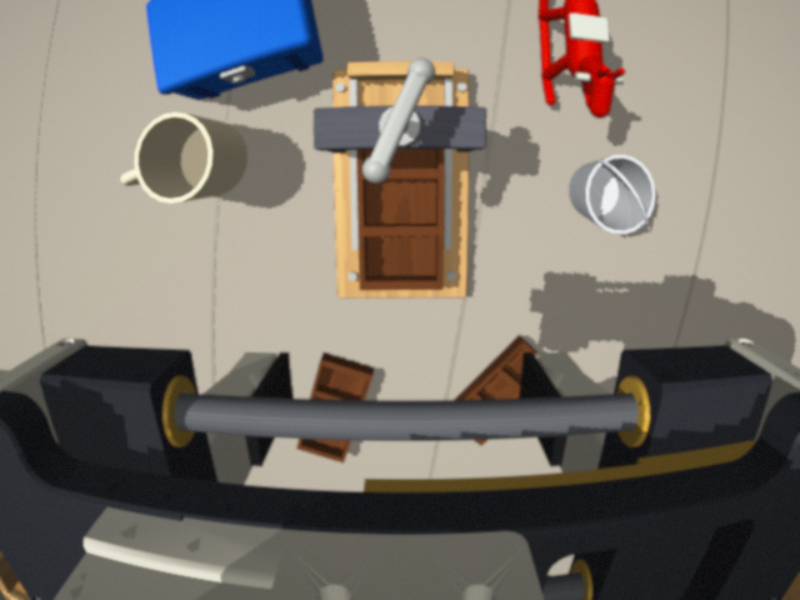

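The wrist views show the shelf near edge at w1 (401,351) and w2 (401,289), and the bed near corners at w1 (341,357) and (465,357). The bar balls are at w1 (422,167) and (377,268), and at w2 (423,69) and (375,170). I'll triangulate these.

Run:
```python
from h import *
s1,s2=load("w1"),load("w2")
def m(a,b,t=None):
    r=[ray("wrist",np.array(a)*.8,s1),ray("wrist",np.array(b)*.8,s2)]
    if t: r.append(ray("top",t))
    return tri(r).round(1)
B=m((422,167),(423,69),(293.1,190.8));C=m((377,268),(375,170),(283.75,225.2))
print("balls",B,C,(B+C)/2,"yaw",np.arctan2(*(B-C)[1::-1]),np.linalg.norm(B-C))
print("balls wrist only",m((422,167),(423,69)),m((377,268),(375,170)))
for a,b,n in (((341,357),(338,297),"NL"),((465,357),(468,297),"NR"),((334,134),(336,70),"FL"),((468,134),(468,68),"FR")):
    print(n,atz("wrist",np.array(a)*.8,15,s1).round(1),atz("wrist",np.array(b)*.8,15,s2).round(1))
for a,b in (((362,352),(360,290)),((441,353),(443,290))): print("shelf",m(a,b),atz("wrist",np.array(a)*.8,41,s1).round(1),atz("wrist",np.array(b)*.8,41,s2).round(1))
```

```text
balls [638.4  69.4 146.2] [572.1  89.1 140.3] [605.25  79.25 143.25] yaw -0.2888255860368368 69.41606442315779
balls wrist only [638.5  69.9 148.5] [573.4  89.1 148.1]
NL [452.9 117.3  15. ] [453.1 117.5  15. ]
NR [469.5  -1.8  15. ] [469.7  -2.1  15. ]
FL [660.3 146.6  15. ] [659.2 144.6  15. ]
FR [676.3  29.7  15. ] [676.7  29.6  15. ]
shelf [465.3  97.1  24.9] [472.   96.4  41. ] [469.6  96.2  41. ]
shelf [477.   24.1  31. ] [480.9  25.7  41. ] [479.4  25.2  41. ]
```

```bash
cat >> h.py <<'E'
Y=0.14; ax=np.array([np.cos(Y),np.sin(Y)]); S=np.array([606.,79.])
def cl(x,z,y=0): return [*(S+x*ax+y*np.array([-ax[1],ax[0]])),z]
E
python3 - <<'E'
from h import *
bot.move_gripper(0,20)
bot.move_ptp(cl(-165,120),down(Y)); bot.line_to(cl(-165,29),120); bot.pause(.3)
f0=bot.read_state()["contact_force"][:2]@ax; x=-150; bot.line_to(cl(x,29),60)
hit=0
while x<-100:
    x+= 2 if x<-118 else .5
    bot.line_to(cl(x,29),25); st=bot.read_state(); f=st["contact_force"][:2]@ax-f0; xr=(st["tcp_pos"][:2]-S)@ax
    print(f"{x:.1f} {xr:.1f} {f:.2f} {st['t']:.2f}")
    if f<-5: break
bot.pause(.3); st=bot.read_state(); print((st["contact_force"][:2]@ax-f0).round(2),st["contact_force"].round(2),((st["tcp_pos"][:2]-S)@ax).round(2))
E
```

```text
-148.0 -148.1 -1.60 7.62
-146.0 -145.9 -1.08 7.88
-144.0 -143.8 -0.97 8.12
-142.0 -141.9 -0.90 8.38
-140.0 -139.8 -0.72 8.62
-138.0 -137.8 -0.51 8.88
-136.0 -135.7 -0.80 9.12
-134.0 -133.7 -0.86 9.38
-132.0 -131.7 -0.68 9.62
-130.0 -129.7 -0.87 9.88
-128.0 -127.7 -0.74 10.12
-126.0 -125.7 0.46 10.38
-124.0 -123.7 -1.26 10.62
-122.0 -121.7 0.30 10.88
-120.0 -119.7 -0.12 11.12
-118.0 -117.7 -1.23 11.38
-117.5 -117.5 -1.18 11.62
-117.0 -117.1 -0.70 11.88
-116.5 -116.4 -0.91 12.12
-116.0 -115.9 -1.71 12.38
-115.5 -115.4 -1.67 12.62
-115.0 -114.9 -1.23 12.88
-114.5 -114.4 -1.84 13.12
-114.0 -113.9 -1.49 13.38
-113.5 -113.4 -0.73 13.62
-113.0 -112.9 -0.91 13.88
-112.5 -112.4 -1.66 14.12
-112.0 -111.9 -1.23 14.38
-111.5 -111.4 -1.36 14.62
-111.0 -110.9 -1.39 14.88
-110.5 -110.4 -1.11 15.12
-110.0 -110.2 -1.51 15.38
-109.5 -110.1 -5.49 15.62
-6.02 [-5.46  0.3   4.03] -110.08
```

The force rose sharply at TCP x = -110.1, against an expected -108.5 ± 2, which suggests the shelf is home. I'll back off and check with a picture from above.

Run:
```python
from h import *
bot.line_to(cl(-125,29),60); bot.line_to(cl(-125,200),200)
bot.move_gripper(60,30)
bot.move_ptp(cl(-70,240),down(Y)); bot.pause(.3); st=wrist("w3"); print(st["t"])
a=cv2.imread("pics/w3.png")[30:290,200:440]; cv2.imwrite("pics/w3b.png",cv2.resize(a,None,fx=2.3,fy=2.3,interpolation=cv2.INTER_CUBIC))
```

```text
19.1167
```

View pics/w3b.png

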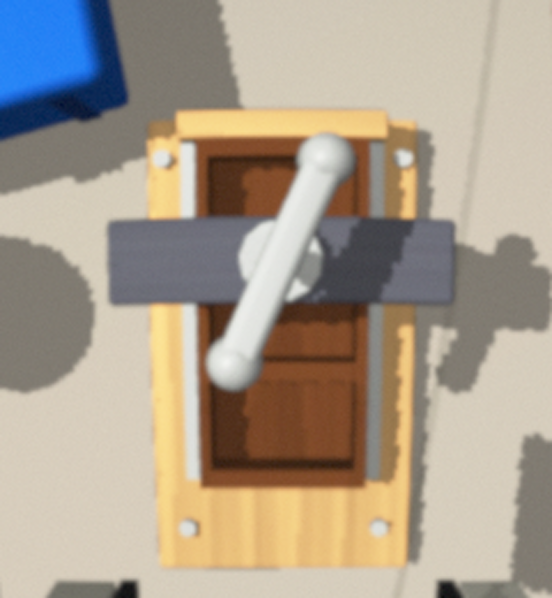

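The shelf's far end meets the end stop at crop (285,138) with no gap, so it is home. The bar balls are at crop (327,158) and (233,364). Next I'll grip the bar and start turning, reading the torque as it goes.

```bash
cat >> h.py <<'E'
def torque(n=8):
    a=[]
    for _ in range(n):
        bot.pause(.02); s=bot.read_state(); a.append([s["moment"][2],s["tau"][5],*s["contact_force"]])
    return np.mean(a,0)
E
python3 - <<'E'
from h import *
s=load("w3"); P=[atz("wrist",(200+np.array(p)/2.3),145,s) for p in ((327,158),(233,364))]
c=(P[0]+P[1])/2; d=P[0]-P[1]; yw=np.arctan2(d[1],d[0]); print(P,c,yw)
c=np.array([*( (c[:2]+[605.5,79.2])/2 ),126]); print(c)
bot.move_ptp([c[0],c[1],215],down(yw)); bot.line_to(c,90); bot.pause(.2)
print(bot.read_state()["joint_pos"].round(3),torque().round(3))
bot.move_gripper(5,60); bot.pause(.2); s=bot.read_state(); print(s["width"],s["tcp_pos"].round(2),s["t"],torque().round(3))
q=s["joint_pos"].copy(); q0=q[5]
q=np.array(bot.solve_ik(c,down(yw)))
for k in range(1,7):
    q[5]-=.1; bot.move_joints(q); m=torque(); s=bot.read_state(); print(round(s["t"],2),s["joint_pos"][5].round(3),m.round(3))
E
```

```text
[array([519.3890118,  52.5185912, 145.       ]), array([437.85847373,  72.96872032, 145.        ])] [478.62374277  62.74365576 145.        ] -0.24575765888020135
[542.06187138  70.97182788 126.        ]
[ 0.489  0.238 -0.408  0.    -0.924  0.836] [0.016 0.    0.092 0.224 0.013]
5.009164648931546 [542.06  70.95 126.  ] 22.3417 [-0.003 -0.    -0.257 -0.116 -0.005]
22.86 0.739 [-0.002 -0.138  0.318  0.297 -0.046]
23.24 0.639 [ 0.024 -0.121  0.329  0.045  0.085]
23.62 0.539 [-0.005 -0.117 -0.041  0.163 -0.087]
24.01 0.439 [ 0.002 -0.117  0.019 -0.072 -0.192]
24.39 0.339 [ 0.002 -0.116 -0.092 -0.132 -0.118]
24.77 0.239 [-0.001 -0.116  0.265  0.157  0.196]
```

Run:
```python
from h import *
s=load("w3"); print(s, cl(-70,240))
for p in ((327,158),(233,364)): 
    uv=200+np.array(p)/2.3; uv2=np.array([200,30])+np.array(p)/2.3; print(uv,uv2,atz("wrist",uv2,145,s))
```

```text
{'tcp_pos': array([535.98574406,  69.0767474 , 239.71668534]), 'eef_rot': array([ 9.97543528e-01,  7.00486388e-02, -3.01936932e-04,  7.66137947e-05])} [np.float64(536.6848802651155), np.float64(69.23198197490345), 240]
[342.17391304 268.69565217] [342.17391304  98.69565217] [639.00671069  71.07985645 145.        ]
[301.30434783 358.26086957] [301.30434783 188.26086957] [574.28200951  89.99073422 145.        ]
```

That was a crop-offset bug of mine: I added 200 to both axes, so the gripper closed on empty air at z=126 with no contact. The corrected bar centre is (606.3, 80.0), yaw -0.285. I'll redo the grip.

Run:
```python
from h import *
c=np.array([606.3,80.,126]); yw=-.285
p=bot.read_state()["tcp_pos"]; bot.line_to([p[0],p[1],215],200); bot.move_gripper(60,60)
bot.move_ptp([c[0],c[1],215],down(yw)); bot.line_to(c,100); bot.pause(.2)
print(bot.read_state()["joint_pos"].round(3),torque().round(3))
bot.move_gripper(5,60); bot.pause(.2); s=bot.read_state(); print(s["width"],s["tcp_pos"].round(2),s["t"],torque().round(3))
if 10<s["width"]<14:
  q=np.array(bot.solve_ik(c,down(yw)))
  for k in range(1,5):
    q[5]-=.08; bot.move_joints(q); m=torque(); s=bot.read_state(); print(round(s["t"],2),s["joint_pos"][5].round(3),m.round(3))
    if abs(m[0])>.3: break
```

```text
[ 0.45   0.336 -0.265  0.    -0.969  0.836] [-0.015 -0.     0.167 -0.382  0.035]
11.28047306055369 [606.58  80.72 126.  ] 29.4417 [ 0.084 -0.081  0.378  5.689 -1.277]
29.96 0.756 [-0.212  0.147  0.269  5.776 -1.243]
30.34 0.676 [-0.199  0.147  0.069  5.291 -0.996]
30.73 0.597 [-0.218  0.143  0.288  5.471 -1.147]
31.11 0.517 [-0.207  0.147  0.357  5.373 -1.045]
```

The grip is on the bar at 11.3 mm and the baseline is steady at about -0.21 N m, read at rest. I'll continue in equal steps until it changes.

Run:
```python
from h import *
c=np.array([606.3,80.,126]); yw=-.285
s=bot.read_state(); print("yaw",2*np.arctan2(s["eef_rot"][1],s["eef_rot"][0]))
q=np.array(bot.solve_ik(c,down(yw))); q[5]=.836-.32
while q[5]>-2.9:
    q[5]-=.08; bot.move_joints(q); m=torque(); s=bot.read_state(); print(round(s["t"],2),s["joint_pos"][5].round(3),m.round(3))
    if abs(m[0]+.209)>.045: break
```

```text
yaw -0.6037220948878984
31.49 0.439 [-0.202  0.139  0.178  5.421 -1.042]
31.88 0.359 [-0.183  0.147 -0.245  5.099 -0.831]
32.26 0.28 [-0.225  0.139 -0.254  4.987 -0.382]
32.64 0.2 [-0.211  0.146 -0.413  4.858 -0.345]
33.02 0.12 [-0.225  0.14  -0.781  5.078 -0.121]
33.41 0.04 [-0.212  0.145 -1.063  5.046 -0.062]
33.79 -0.04 [-0.21   0.144 -1.327  4.727  0.287]
34.17 -0.12 [-0.207  0.144 -1.413  5.031  0.173]
34.56 -0.2 [-0.221  0.143 -1.394  5.14   0.645]
34.94 -0.28 [-0.205  0.142 -2.116  4.953  0.774]
35.33 -0.36 [-0.199  0.142 -2.266  4.913  1.085]
35.71 -0.44 [-0.215  0.141 -2.601  5.076  1.49 ]
36.09 -0.52 [-0.198  0.131 -2.757  5.315  1.356]
36.48 -0.6 [-0.176  0.105 -3.23   5.153  1.576]
36.86 -0.68 [-0.139  0.078 -3.234  5.506  1.984]
```

Contact began near j6 ≈ -0.49. The extra is now about 0.065 N m, climbing about 0.33 N m/rad, so two more steps should reach roughly 0.12.

Run:
```python
from h import *
c=np.array([606.3,80.,126]); yw=-.285
q=np.array(bot.solve_ik(c,down(yw))); q[5]=-.684
for k in range(2):
    q[5]-=.08; bot.move_joints(q); m=torque(); s=bot.read_state(); print(round(s["t"],2),s["joint_pos"][5].round(3),m.round(3))
    if m[1]<.03: break
print((.143-m[1]).round(3))
```

```text
37.24 -0.76 [-0.115  0.052 -3.885  5.404  1.927]
37.62 -0.84 [-0.105  0.026 -3.649  5.935  1.708]
0.117
```

The extra torque is 0.117 N m from the joint torque (0.10 from the wrist moment), about 26–29 N. That's firm, so I'll release, retreat and check.

Run:
```python
from h import *
bot.move_gripper(60,60); p=bot.read_state()["tcp_pos"]; bot.line_to([p[0],p[1],230],150)
bot.move_ptp(cl(-70,240),down(Y)); bot.pause(.3); st=wrist("w4"); print(st["t"],st["contact_force"].round(2))
a=cv2.imread("pics/w4.png")[0:290,80:560]; cv2.imwrite("pics/w4b.png",cv2.resize(a,None,fx=1.66,fy=1.66,interpolation=cv2.INTER_CUBIC))
```

```text
41.5167 [-0.65  0.15 -0.06]
```

View pics/w4b.png

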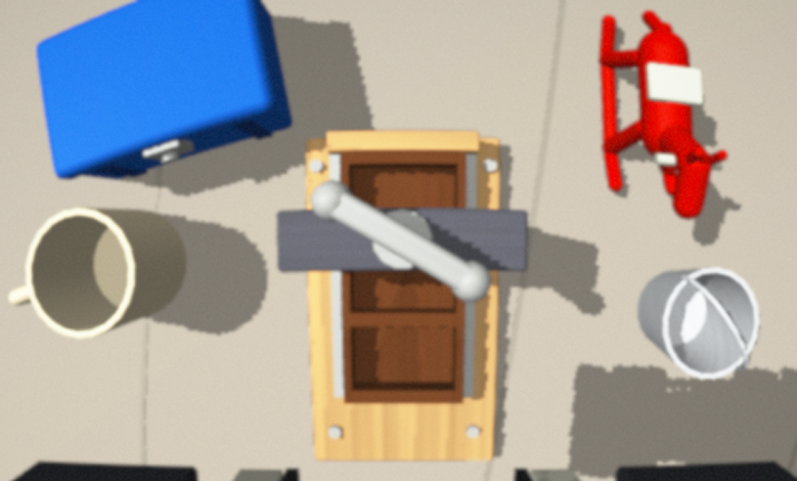

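The shelf still touches the stop at (400,150). The bar runs from (330,199) to (470,281), 120° clockwise from the clamp axis as commanded, so it did not spring back. The bystanders are in place and the gripper is clear, so I'm handing in.

```bash
python3 -c "
from plant import bot
bot.close_job()"
```

```text
the job is handed in; nothing more can be done
```

The bookshelf is home against the end stop and firmly clamped, the gripper is clear of everything, and I handed the job in at about 41.5 s.

- **Push:** I pushed the shelf along the bed until the force jumped to about 5–6 N. The pictures before and after clamping show it touching the stop.
- **Clamping:** I turned the T-handle about 1.68 rad clockwise, and the foot touched after roughly 1.3 rad. The extra torque over free turning was 0.117 N m by joint torque, but only about 0.10 N m by the wrist moment. That puts the clamp force at about 26–29 N.
- **Last look:** The handle had not sprung back after release. The mug, bucket, horse and chest looked undisturbed.
- **One mistake:** My first grip attempt went to a wrong position because of a pixel-offset error. The gripper closed on empty air with no contact force, and I corrected it.
- **One oddity:** The free-turning torque read at rest had the opposite sign to what I expected (about -0.21 N m). It was steady, so I judged the rise by comparing signed readings taken the same way.

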